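# Seat the label holder behind the display step's lip and hold it pressed home

## Task

Slide the black dust cover along the rail of the grey display step all the way aside, so that the label pocket behind the lip is open. Then take the wide label holder out of its block, push it upright, bar uppermost, down into the pocket and press it fully home against the spring seat; finish with your fingers still on it, holding it pressed down, because it springs back up if you let go. Leave the narrow label holder, the loose plaques and the roundel as they are.

Things in the scene. Friction and masses are not known exactly. Their poses are not given: they have to be found in the camera images.
- riser: grey display step, fixed, 120 mm deep (x -9.5 to 110 mm), 260 mm wide (y +-130), top 45 mm above the table; its near 19 mm (x +-9.5) is an aluminium rail with the label pocket, whose 6 mm wall on the -x side is the lip. Origin on the table under the pocket's centre; x from the lip to the back of the step, y along the rail. Plaques fixed on its deck stand 12 mm high at x 60 to 100 mm
- pocket (a point): centre of the pocket's mouth, level with the rail's top (45 mm above the table); the pocket is an upright slot 7 mm across (x) and 65 mm long (y), its edges chamfered 3 mm; axes as the display step
- seat (a joint): spring seat, a white bar inside the pocket: 0 = up, its top 20 mm below the pocket's mouth; grows downward to 0.006 m at the stop. It begins to yield at about 5 N and is at the stop at about 8.5 N; it springs back up when released. The holder is home when it has pushed the seat close to the stop
- cover (a joint): position of the dust cover, m: 0 = centred over the pocket, grows as it slides to the step's +y, 0.08 = end of travel, pocket fully open. It stays where it is left; about 3 N moves it
- cover_fin (a point): centre of the upright fin on the black dust cover; the fin is 14 mm (x) by 26 mm (y) by 28 mm high, this point 14 mm below its top and 14 mm above the cover's plate, which is 24 mm (x) by 70 mm (y) by 4 mm thick and lies on the rail's top; axes as the display step
- wide_holder: the loose wide label holder itself, plain grey plastic with a paper face on both sides, 35 to 70 g; origin at the centre of its foot, axes as point wide_holder_mid
- wide_holder_mid (a point): centre of the wide label holder: 70 mm high, plate 60 mm wide (y), 5 mm thick (x), grip bar along its top 60 mm wide, 12 thick (x), 14 high, bar's centre 28 mm above this point; foot 35 mm below it. Either face may point to the lip. It starts upright, foot 15 mm deep in the slot of a black rubber block 50 x 90 mm, 30 mm high, fixed to the table
- narrow_holder_mid (a point): centre of the narrow label holder, same height and shape but only 36 mm wide, standing in a like block; to be left alone
- plaque: loose plaque, 34 x 70 x 12 mm, lying flat, gilt side up, origin under its centre; to be left alone
- plaque2: a second loose plaque like the first; to be left alone
- roundel: loose round plaque, 42 mm diameter, 11.5 mm high, origin under its centre; to be left alone

How it is judged:
By the outcome, as a careful person would: the job done as asked, in the order asked, and still so for the second after the job is handed in, while the arm keeps its last pose, push and grip.
It also fails if it takes over 54 s, if anything falls off the work surface, if the arm or the gripper's body presses on something with over 40 N, if the wrist force passes 120 N, or if a joint passes its speed limit or range.

## Robot

A 6-joint arm with a two-finger parallel gripper is mounted at the origin on the work surface. World frame = base frame: x ahead of the robot, y to its left, z up, the work surface at z = 0. Lengths are in m, angles in rad, forces in N, time in s.
With the tool pointing down it reaches from about 0.35 to 0.775 m from the base axis. Payload 5.5 kg.
Tool frame: the origin (TCP) lies midway between the tips of the shut fingers; the grasp point (between the pads) lies 19 mm behind it; z points along the fingers, y is the direction in which the jaws open and shut (so a half turn about z gives the same grasp; the last joint's range is limited). The gripper opens to 85 mm and grips with 20 to 120 N. Pads are 22 mm wide; open, the fingers measure 114 mm over their backs; the gripper's body (76 mm by 85 mm) begins 54 mm behind the grasp point. The pads swing forward as they close: fully open they stand 13 mm farther back than shut.
Start: joints at [-1.321, 0.313, 0.046, 1.304, 0, 1.431], TCP at [0.219, -0.532, 0.204] pointing down, gripper open.
Joint ranges: [-2.76, 2.76], [-0.86, 1.69], [-1.03, 1.26], [-2.2, 2.34], [-1.47, 1.5], [-3.14, 3.14]. Speed limits (rad/s): [2.57, 2.57, 3.14, 3.14, 3.14, 3.14].

## Interface

Orientations are given as a unit quaternion [w, x, y, z].
In Python, from workcell import env gives the robot as it stands.
- The arm moves only by the shell command python3 -m pendant 'ROWS' [FORCE]. ROWS is JSON, a list of rows, each a list of 3 entries, a list of its own where there are three numbers: the shift along the tool's x, y, z each as a share of 20 mm, from -1 to 1, then the turn about the tool's z as a share of 6 degrees, from -1 to 1, then the closure, from -1 (fully open) to 1 (shut). In form: [[[tx, ty, tz], turn, claw], ...]. A call has 1 to 12 rows; each row shifts and turns the commanded pose from where the row before left it, along the tool's axes as they then stand; what a row does not reach is not made up. A row lasts 1/8 s, in which the tool goes at most 62.5 mm and 10.7 degrees, less where a joint would pass 70% of its speed; a pose out of reach is approached as far as the arm can. A call with a number of a shift or a turn outside -1 to 1 is refused whole. A call with a gripper value outside its range is refused whole. The fingers move at their own pace and stop on an object; FORCE is the grip in N (left out, the last holds). Time passes only in rows, so rows that do not move let the fingers close. It gives the time, the measured TCP pose, the force and the opening at its end, in the units of the state.
- env.get_state(): the state, without advancing time (a new reading comes with each control period).
- env.read_camera(name): name is "scene" or "top"; returns a dict with "color" (420x560x3 uint8, blue, green, red), "mtx" (3x3 intrinsics, pixels), "k1" (the pictures are not rectified: a ray, as slopes to the right and down, at radius r is drawn at 1 + k1 r^2 times it, then the intrinsics apply), "view" (4x4, takes a point from world to camera coordinates). Camera axes: x right, y down, z forward; pixel columns grow to the right and rows downward; lengths in m; the calibration is good to about 2 mm. A picture is of the moment at which its call begins. There is no depth.
- env.hand_in(): hands the job in, once; it reports no verdict.
Trained networks look in the newest picture that a camera, given by its name, has taken for a name from the list of things; names that differ only in an ending like _2 or _b are one class to them, and where a whole thing is asked for, a point or a joint stands for the part that bears it (a point fixed in the world has none). Each returns a list of dicts, best first, with "p" (0 to 1); they miss things now and then, are a little off and sometimes report something else, mostly with a low value. They report only what shows in the picture. A call takes as long as a camera call.
- env.boxes_of(camera, thing): "location" ([column, row] in pixels, amid what is visible of it).
- env.cut_out(camera, thing): "region" (420x560 bool, what is visible of it) and "location" ([column, row] in pixels, amid what is visible of it).
The state is a dict: "clock": time; "joint_pos": joint angles; "qvel": joint speeds; "tau": joint torques, N m; "tcp_pos": TCP position; "orientation": TCP orientation; "wrist_force": force on the tool from outside, world axes, zero at the start; "ft_torque": the same for the moment, N m; "finger_gap": finger opening in m.
Only numpy, scipy, OpenCV 4.12 (cv2) and the standard library are available. Lean on these libraries where they do the work, as an engineer would, in place of code of your own. Each camera call takes 0.05 s, during which the arm holds its last target.

## Working session

There is one attempt and no reset: what is moved stays moved. The work goes in short steps, Python scripts to look and compute and a shell command to move; the robot and the scene stay as the last step left them, time stands still between calls to the robot, and variables do not carry over. Pictures are saved under pics/ and viewed, and the job is handed in when it is done.

```bash
ls; mkdir -p pics
cat > h.py <<'E'
import numpy as np, cv2
from workcell import env
def snap(n,f):
    im=env.read_camera(n); cv2.imwrite('pics/'+f,im['color']); return im
def proj(im,P):
    P=np.atleast_2d(P); V=np.array(im['view']); c=(V[:3,:3]@P.T).T+V[:3,3]
    s=c[:,:2]/c[:,2:]; r2=(s**2).sum(1,keepdims=True); s=s*(1+im['k1']*r2)
    M=np.array(im['mtx']); return s@M[:2,:2].T+M[:2,2]
def ray(im,px):
    M=np.array(im['mtx']); d=(np.array(px,float)-M[:2,2])/np.array([M[0,0],M[1,1]]); s=d.copy()
    for _ in range(20): s=d/(1+im['k1']*(s@s))
    V=np.array(im['view']); R=V[:3,:3]; o=-R.T@V[:3,3]; return o,R.T@np.array([s[0],s[1],1])
def atz(im,px,z):
    o,d=ray(im,px); return o+d*(z-o[2])/d[2]
E
python3 - <<'E'
from h import *
for n in ('scene','top'):
    im=snap(n,n+'0.png'); print(n,im['k1'],np.round(im['mtx'],1).tolist(),np.round(im['view'],3).tolist())
    for t in ['riser','pocket','cover','cover_fin','wide_holder','wide_holder_mid','narrow_holder_mid','plaque','plaque2','roundel','seat']:
        try: print(t,[(np.round(d['location']).tolist(),round(d['p'],2)) for d in env.boxes_of(n,t)][:4])
        except Exception as e: print(t,e)
print(env.get_state())
E
```

```text
pics
scene -0.18208988873561152 [[545.0, 0.0, 278.2], [0.0, 545.0, 211.3], [0.0, 0.0, 1.0]] [[-0.797, 0.604, 0.01, 0.428], [0.379, 0.513, -0.77, -0.131], [-0.471, -0.61, -0.637, 1.331], [0.0, 0.0, 0.0, 1.0]]
riser [([219.0, 245.0], 0.64), ([346.0, 238.0], 0.2)]
pocket [([219.0, 244.0], 0.86)]
cover [([245.0, 223.0], 0.77), ([292.0, 194.0], 0.48)]
cover_fin [([244.0, 225.0], 0.75)]
wide_holder [([313.0, 306.0], 0.91)]
wide_holder_mid [([308.0, 304.0], 0.74)]
narrow_holder_mid [([418.0, 288.0], 0.98), ([241.0, 225.0], 0.73)]
plaque [([260.0, 168.0], 0.77), ([293.0, 196.0], 0.6)]
plaque2 [([260.0, 168.0], 0.77), ([293.0, 196.0], 0.6)]
roundel [([345.0, 238.0], 0.6)]
seat [([294.0, 194.0], 0.17)]
top -0.11785063760825333 [[457.2, 0.0, 279.2], [0.0, 457.2, 210.5], [0.0, 0.0, 1.0]] [[0.011, -1.0, 0.028, -0.033], [-0.99, -0.015, -0.142, 0.525], [0.142, -0.026, -0.99, 0.998], [0.0, 0.0, 0.0, 1.0]]
riser [([301.0, 162.0], 0.79), ([188.0, 161.0], 0.59)]
pocket [([299.0, 163.0], 0.97)]
cover [([301.0, 163.0], 0.15)]
cover_fin [([292.0, 184.0], 0.87)]
wide_holder []
wide_holder_mid [([184.0, 166
[... 209 characters left out ...]
297.0, 163.0], 0.71)]
{'clock': 1.2, 'joint_pos': array([-1.32064605e+00,  3.13201220e-01,  4.61386709e-02,  1.30357748e+00,
        3.40010968e-05,  1.43114497e+00]), 'qvel': array([-0.00173897, -0.00086799,  0.0004323 , -0.00083823, -0.00116503,
       -0.00056583]), 'tau': array([-2.12928717e-03, -4.80476224e+01,  2.98813212e+01,  5.74138812e-04,
       -4.42277963e-05,  4.66543241e-06]), 'tcp_pos': array([ 0.21849584, -0.53195034,  0.20403833]), 'orientation': array([7.70918899e-05, 9.81066880e-01, 1.93669230e-01, 2.12901531e-05]), 'wrist_force': array([-0.28057169,  0.56692336, -0.45789548]), 'ft_torque': array([-0.00304574, -0.00642209, -0.064388  ]), 'finger_gap': 0.08544452041820952}
```

View pics/scene0.png

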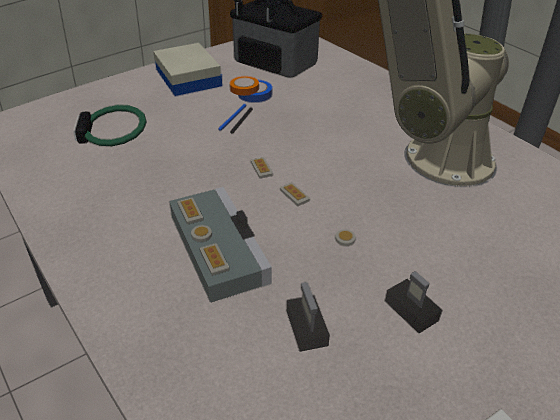

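View pics/top0.png

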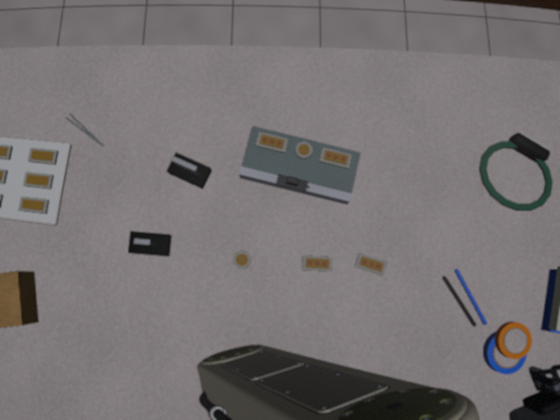

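Run:
```python
import cv2
a=cv2.imread('pics/top0.png');cv2.imwrite('pics/top0z.png',cv2.resize(a[90:290,110:390],None,fx=2.8,fy=2.8,interpolation=cv2.INTER_CUBIC))
a=cv2.imread('pics/scene0.png');cv2.imwrite('pics/scene0z.png',cv2.resize(a[140:360,150:450],None,fx=2.6,fy=2.6,interpolation=cv2.INTER_CUBIC))
```

```text
(no output)
```

View pics/top0z.png

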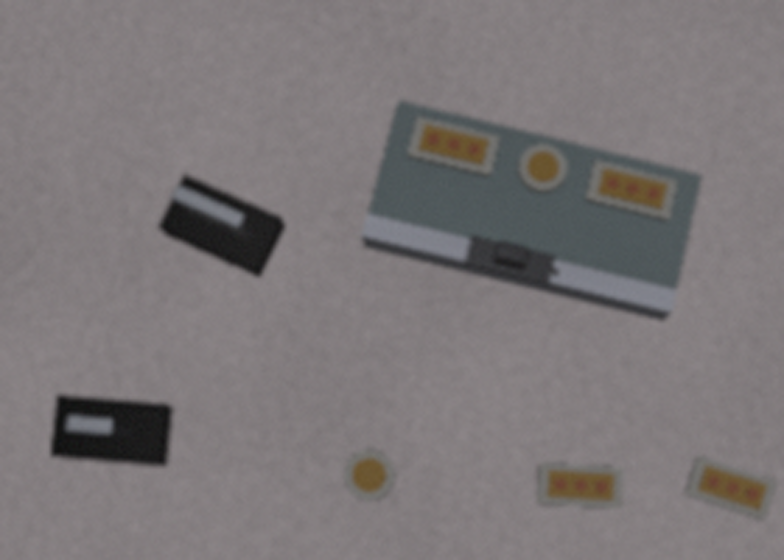

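View pics/scene0z.png

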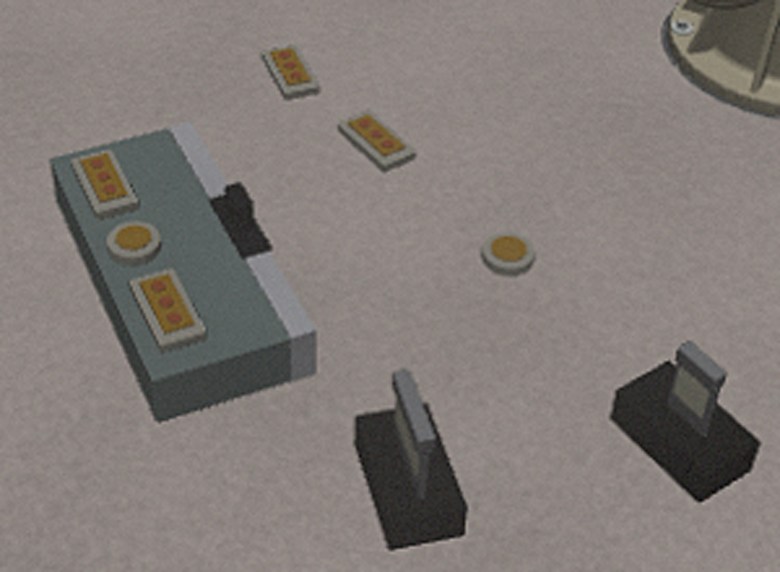

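Run:
```python
import cv2
a=cv2.imread('pics/top0.png');b=cv2.imread('pics/scene0.png')
def z(im,x,y,w,h,f,n):
    c=cv2.resize(im[y:y+h,x:x+w],None,fx=f,fy=f,interpolation=cv2.INTER_CUBIC)
    for i in range(0,w,10): cv2.putText(c,str(x+i),(i*f,8),0,.3,(0,255,255),1); cv2.line(c,(i*f,10),(i*f,14),(0,255,255),1)
    for i in range(0,h,10): cv2.putText(c,str(y+i),(0,i*f+3),0,.3,(0,255,255),1)
    cv2.imwrite('pics/'+n,c)
z(a,232,118,136,92,5,'t1.png'); z(a,120,145,100,118,5,'t2.png'); z(b,160,180,120,125,4,'s1.png'); z(b,280,265,165,95,4,'s2.png')
```

```text
(no output)
```

View pics/t1.png

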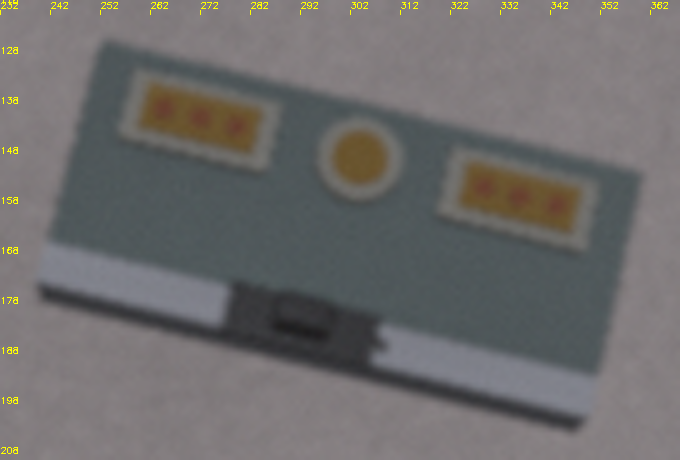

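View pics/t2.png

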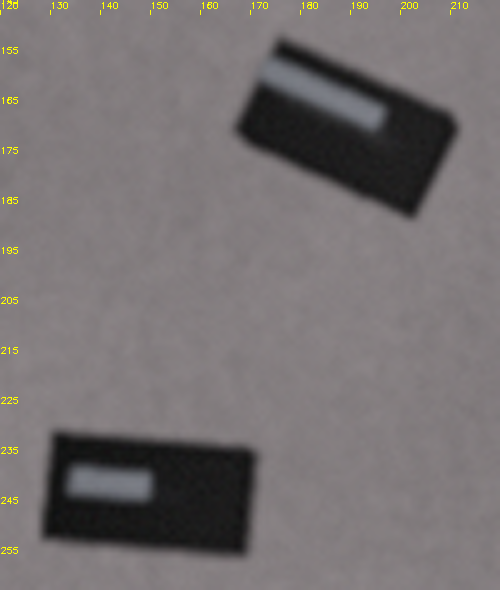

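View pics/s1.png

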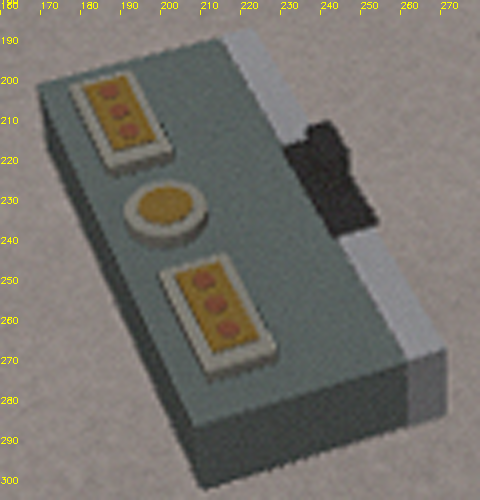

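View pics/s2.png

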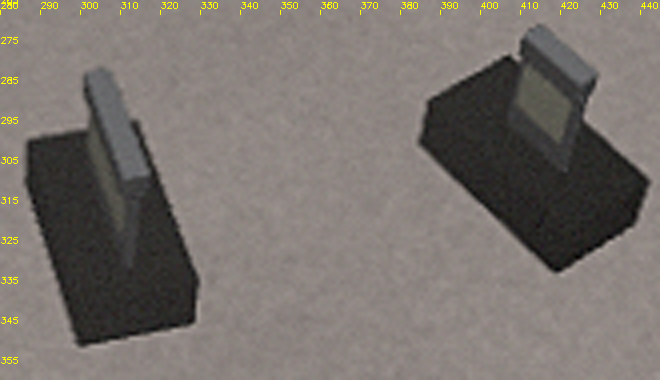

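```bash
cat > fit.py <<'E'
from h import *
from scipy.optimize import least_squares
T=env.read_camera('top');S=env.read_camera('scene')
def px(L,ox,oy,f): return np.array([[ (u+.5)/f-.5+ox,(v+.5)/f-.5+oy] for u,v in L])
rt=px([(104,41),(641,172),(40,283),(584,417),(50,241),(597,374)],232,118,5)
b=.0095
Rt=[(.11,.13),(.11,-.13),(-b,.13),(-b,-.13),(b,.13),(b,-.13)]
rs=px([(38,87),(220,40),(252,30),(446,350),(407,362),(195,425)],160,180,4)
Rs=[(.11,-.13),(b,-.13),(-b,-.13),(-b,.13),(b,.13),(.11,.13)]
ht=px([(267,55),(387,108),(376,133),(258,80)],120,145,5)
Ht=[(.006,.03),(.006,-.03),(-.006,-.03),(-.006,.03)]
hs=px([(87,72),(105,67),(150,172),(132,183)],280,265,4)
Hs=[(.006,-.03),(-.006,-.03),(-.006,.03),(.006,.03)]
def w(p,L,z):
    c,s=np.cos(p[2]),np.sin(p[2]); return np.array([[p[0]+c*x-s*y,p[1]+s*x+c*y,z] for x,y in L])
def run(n,z,t,Lt,s,Ls,p0):
    for nm,k in(('both',3),('top',1),('scene',2)):
        def f(p):
            r=[]
            if k&1:r.append(proj(T,w(p,Lt,z))-t)
            if k&2:r.append(proj(S,w(p,Ls,z))-s)
            return np.concatenate(r).ravel()
        q=least_squares(f,p0); print(n,nm,np.round(q.x,4),np.degrees(q.x[2]).round(2),np.round(q.fun,1).tolist())
run('riser',.045,rt,Rt,rs,Rs,[.55,-.05,-.2])
run('holder',.085,ht,Ht,hs,Hs,[.6,.18,-.4])
E
python3 fit.py
```

```text
riser both [ 0.5857 -0.0599 -0.2289] -13.12 [-1.3, -0.4, 0.2, 0.2, -1.6, 0.0, 0.7, 0.6, -1.5, 0.5, -0.1, 1.2, -1.1, -0.9, -0.8, -0.9, -0.3, -0.6, -0.2, -0.3, -0.2, -0.3, -0.7, 0.3]
riser top [ 0.5866 -0.0613 -0.2277] -13.05 [-0.8, -0.7, 0.8, -0.2, -0.9, -0.3, 1.3, 0.1, -0.8, 0.2, 0.5, 0.8]
riser scene [ 0.5854 -0.0583 -0.2307] -13.22 [-0.6, -0.7, -0.2, -0.7, 0.3, -0.3, 0.3, 0.1, 0.3, 0.1, -0.3, 0.8]
holder both [ 0.6187  0.1874 -0.3868] -22.16 [-1.0, 0.6, -0.3, 0.3, -0.4, 0.2, -1.5, 0.4, -1.7, -0.3, 0.7, -0.4, 0.8, 0.3, -2.0, -0.9]
holder top [ 0.6196  0.1857 -0.4068] -23.31 [-0.0, -0.0, 0.4, 0.2, 0.2, 0.1, -0.6, -0.2]
holder scene [ 0.6184  0.1885 -0.3768] -21.59 [-1.4, 0.1, 1.1, -0.1, 1.5, 0.6, -1.2, -0.6]
```

```bash
cat >> h.py <<'E'
RP=np.array([.586,-.060]);RA=np.radians(-13.1)
def toR(p): 
    c,s=np.cos(RA),np.sin(RA); d=np.array(p[:2])-RP; return np.array([c*d[0]+s*d[1],-s*d[0]+c*d[1]])
def fromR(x,y):
    c,s=np.cos(RA),np.sin(RA); return RP+[c*x-s*y,s*x+c*y]
from scipy.spatial.transform import Rotation
def pose():
    s=env.get_state(); q=s['orientation']; R=Rotation.from_quat([q[1],q[2],q[3],q[0]]).as_matrix()
    return s,R
def go(xy,z,head):
    s,R=pose(); h=np.degrees(np.arctan2(R[1,0],R[0,0])); print('head',h,'turn units',(h-head+180)%360/6-30)
    d=np.array([*xy,z])-s['tcp_pos']; print('now-axes units',np.round(R.T@d/.02,2))
    a=np.radians(head); T=np.array([[np.cos(a),np.sin(a),0],[np.sin(a),-np.cos(a),0],[0,0,-1]]).T
    print('final-axes units',np.round(T.T@d/.02,2))
E
python3 - <<'E'
from h import *
T=env.read_camera('top')
print(toR(atz(T,(292.1,182.5),.049)))
print(toR(atz(T,(292,181),.077)))
t=fromR(0,-.035); print(t); go(fromR(0,-.04),.15,76.9)
E
```

```text
[0.00054158 0.00618164]
[-0.00222434  0.00734648]
[ 0.5780672  -0.09408916]
head 22.333851541108878 turn units -9.094358076481853
now-axes units [ 24.8  -13.22   2.7 ]
final-axes units [25.15 12.55  2.7 ]
```

```bash
python3 -m pendant '[[[0,0,0],-1,1],[[0,0,0],-1,1],[[0,0,0],-1,1],[[0,0,0],-1,1],[[0,0,0],-1,1],[[0,0,0],-1,1],[[0,0,0],-1,1],[[0,0,0],-1,1],[[0,0,0],-1,1],[[0,0,0],-0.1,1]]' 60
python3 -m pendant '[[[1,0.5,0],0,1],[[1,0.5,0],0,1],[[1,0.5,0],0,1],[[1,0.5,0],0,1],[[1,0.5,0],0,1],[[1,0.5,0],0,1],[[1,0.5,0],0,1],[[1,0.5,0],0,1],[[1,0.5,0],0,1],[[1,0.5,0],0,1],[[1,0.5,0],0,1],[[1,0.5,0],0,1]]'
python3 -m pendant '[[[1,0.5,0.2],0,1],[[1,0.5,0.2],0,1],[[1,0.5,0.2],0,1],[[1,0.5,0.2],0,1],[[1,0.5,0.2],0,1],[[1,0.5,0.2],0,1],[[1,0.5,0.2],0,1],[[1,0.5,0.2],0,1],[[1,0.5,0.2],0,1],[[1,0.5,0.2],0,1],[[1,0.5,0.2],0,1],[[1,0.5,0.2],0,1]]'
python3 - <<'E'
from h import *
go(fromR(0,-.04),.06,76.9)
snap('top','t_a.png');snap('scene','s_a.png');print(env.get_state()['finger_gap'],env.get_state()['wrist_force'])
E
```

```text
clock: 2.6
tcp_pos: [0.2185, -0.5319, 0.204]
orientation: [0.0, 0.783, 0.622, -0.0]
wrist_force: [-0.1, -0.7, 0.4]
finger_gap: 0.0
clock: 4.1
tcp_pos: [0.3905, -0.3236, 0.2042]
orientation: [0.0, 0.783, 0.622, 0.0]
wrist_force: [-0.2, -0.8, -0.7]
finger_gap: 0.0003
clock: 5.6
tcp_pos: [0.5612, -0.1167, 0.156]
orientation: [0.0, 0.783, 0.622, 0.0]
wrist_force: [-0.3, 0.9, -0.1]
finger_gap: 0.0001
head 76.96988952698847 turn units 0.011648254498073385
now-axes units [1.04 0.57 4.8 ]
final-axes units [1.04 0.57 4.8 ]
-2.531347711078615e-05 [-0.54964085  0.65433766  0.48089759]
```

View pics/s_a.png

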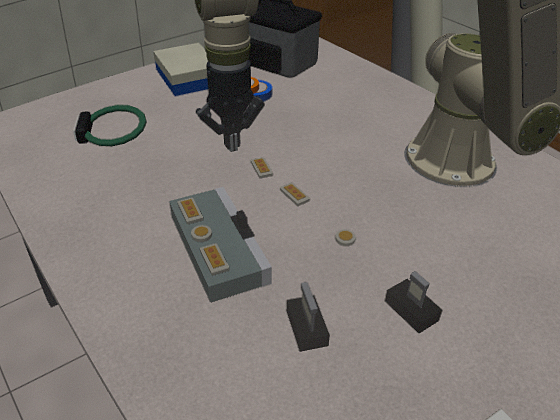

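```bash
python3 -m pendant '[[[0.5,0.5,0],0,1],[[0.3,0.1,0.9],0,1],[[0,0,1],0,1],[[0,0,1],0,1],[[0,0,1],0,1],[[0,0,0.9],0,1],[[0,0,0],0,1]]'
python3 - <<'E'
from h import *
s,R=pose(); print(toR(s['tcp_pos']),s['tcp_pos'],s['wrist_force'])
for n in('top','scene'):
    im=snap(n,n+'_b.png');u=proj(im,s['tcp_pos'])[0];print(u);x,y=(u-50).astype(int)
    cv2.imwrite('pics/z_'+n+'_b.png',cv2.resize(im['color'][y:y+100,x:x+100],None,fx=5,fy=5,interpolation=2))
E
```

```text
clock: 6.58
tcp_pos: [0.5751, -0.1054, 0.0588]
orientation: [-0.001, 0.783, 0.622, -0.001]
wrist_force: [-0.8, -0.3, 0.6]
finger_gap: 0.0004
[-0.00032632 -0.04673371] [ 0.57508991 -0.10544355  0.05882414] [-0.81332369 -0.33224092  0.56030498]
[315.15841531 187.62830465]
[231.34088063 205.18507445]
```

View pics/z_scene_b.png

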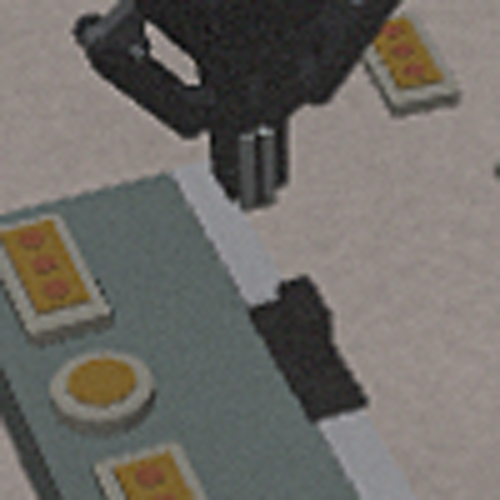

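View pics/z_top_b.png

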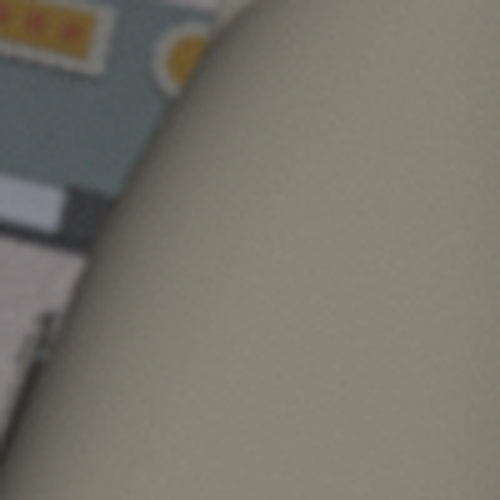

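```bash
python3 -m pendant '[[[0.7,0,0],0,1],[[0.4,0,0],0,1],[[0.4,0,0],0,1],[[0.4,0,0],0,1],[[0.4,0,0],0,1],[[0.4,0,0],0,1],[[0.4,0,0],0,1],[[0.4,0,0],0,1],[[0.4,0,0],0,1],[[0.4,0,0],0,1]]'
python3 - <<'E'
from h import *
s,R=pose(); print(toR(s['tcp_pos']),s['tcp_pos'],s['wrist_force'])
im=snap('scene','s_c.png');cv2.imwrite('pics/z_c.png',cv2.resize(im['color'][150:310,150:310],None,fx=3.5,fy=3.5,interpolation=2))
E
```

```text
clock: 7.92
tcp_pos: [0.5956, -0.0214, 0.06]
orientation: [0.0, 0.783, 0.622, -0.0]
wrist_force: [0.3, 0.2, 0.1]
finger_gap: -0.0002
[0.00064302 0.03973978] [ 0.59563336 -0.02144015  0.05995773] [0.29159546 0.16460694 0.05379652]
```

View pics/z_c.png

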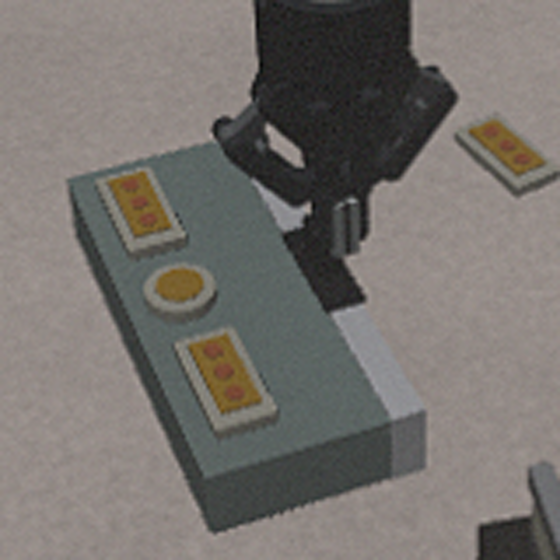

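Run:
```python
from h import *
s,R=pose(); im=env.read_camera('scene')
p=s['tcp_pos'];print(proj(im,p),proj(im,p+[0,0,.019]),proj(im,p+[0,0,-.0]-R[:,0]*.02))
print('fin',[proj(im,[*fromR(0,y),z])[0].round() for y in(-.013,.013) for z in(.049,.077)])
c=im['color'][160:250,190:290];c=cv2.resize(c,None,fx=6,fy=6,interpolation=2);cv2.imwrite('pics/z_d.png',np.clip(c*1.8,0,255).astype('uint8'))
for t in('cover_fin','cover'):print([(d['location'],d['p']) for d in env.boxes_of('scene',t)])
im=snap('top','t_d.png')
```

```text
[[246.9244164  231.62335217]] [[246.65088718 224.00085502]] [[243.05980895 225.22317133]]
fin [array([237., 219.]), array([237., 208.]), array([242., 227.]), array([242., 216.])]
[([244.3, 227.0], 0.56)]
[([242.9, 225.7], 0.65), ([345.7, 237.9], 0.29)]
```

View pics/z_d.png

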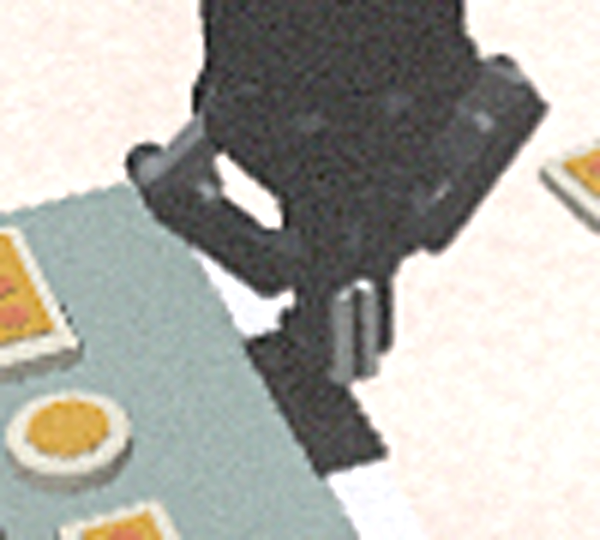

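View pics/t_d.png

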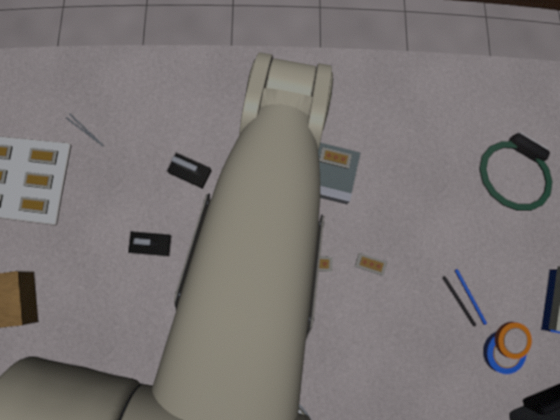

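Run:
```python
from h import *
im=env.read_camera('scene')
a=cv2.imread('pics/s_a.png');cv2.imwrite('pics/z_a.png',np.clip(1.8*cv2.resize(a[90:165,190:290],None,fx=6,fy=6,interpolation=2),0,255).astype('uint8'))
a=cv2.imread('pics/scene_b.png');cv2.imwrite('pics/z_b.png',np.clip(1.8*cv2.resize(a[150:250,190:290],None,fx=6,fy=6,interpolation=2),0,255).astype('uint8'))
for p in([.5612,-.1167,.156],[.5751,-.1054,.0588],[.5956,-.0214,.06]):
    p=np.array(p);print(proj(im,p),[ (proj(im,p+d)-proj(im,p)).round(1).tolist() for d in([.01,0,0],[0,.01,0],[0,0,.01])])
```

```text
[[231.98232062 159.98313188]] [[[-4.4, 1.8]], [[2.9, 2.4]], [[-0.2, -4.4]]]
[[231.34918385 205.20737459]] [[[-4.2, 1.9]], [[2.8, 2.5]], [[-0.2, -3.9]]]
[[246.78218387 231.3346354 ]] [[[-4.4, 2.1]], [[3.0, 2.9]], [[-0.1, -4.0]]]
```

View pics/z_a.png

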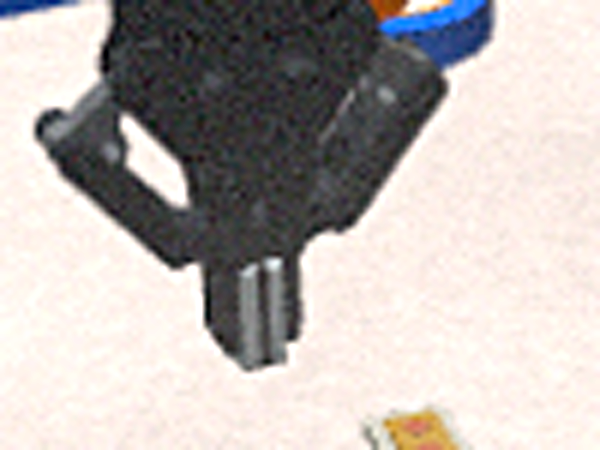

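View pics/z_b.png

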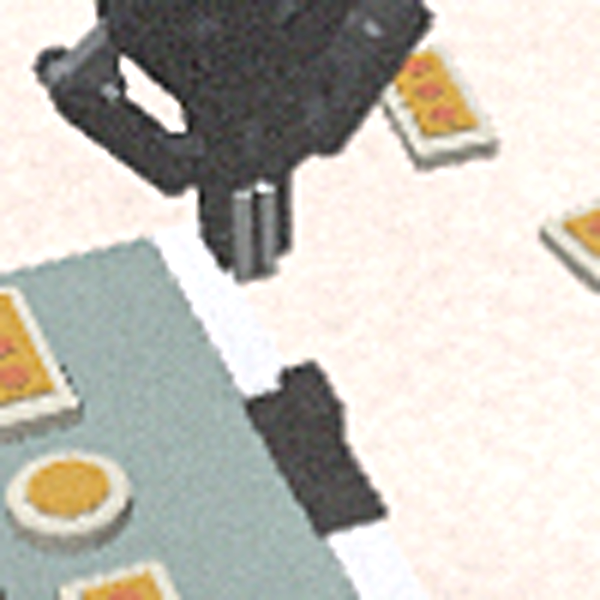

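```bash
python3 -m pendant '[[[0,0,-0.6],0,1],[[-0.9,0,0],0,1],[[-0.9,0,0],0,1],[[-0.9,0,0],0,1],[[-0.9,0,0],0,1],[[-0.7,0,0],0,1],[[0,0,0.8],0,1],[[0,0,0.6],0,1],[[0,0,0],0,1]]'
python3 -m pendant '[[[0,0,0.15],0,1],[[0,0,0.15],0,1],[[0,0,0],0,1]]'
python3 - <<'E'
from h import *
s,R=pose(); print(toR(s['tcp_pos']),s['tcp_pos'],s['wrist_force'])
im=env.read_camera('scene');a=im['color'];print(proj(im,s['tcp_pos']))
cv2.imwrite('pics/z_e.png',np.clip(1.8*cv2.resize(a[150:250,190:290],None,fx=6,fy=6,interpolation=2),0,255).astype('uint8'))
E
```

```text
clock: 9.35
tcp_pos: [0.5746, -0.1046, 0.0419]
orientation: [-0.002, 0.783, 0.622, -0.001]
wrist_force: [-0.1, 0.0, -0.8]
finger_gap: -0.0003
clock: 9.72
tcp_pos: [0.5762, -0.1055, 0.038]
orientation: [0.0, 0.783, 0.622, 0.0]
wrist_force: [-0.0, -0.5, 0.6]
finger_gap: -0.0001
[ 0.0007493  -0.04657819] [ 0.5761728  -0.10553587  0.03797012] [-0.04368916 -0.50994962  0.5863676 ]
[[231.32645056 213.38235918]]
```

View pics/z_e.png

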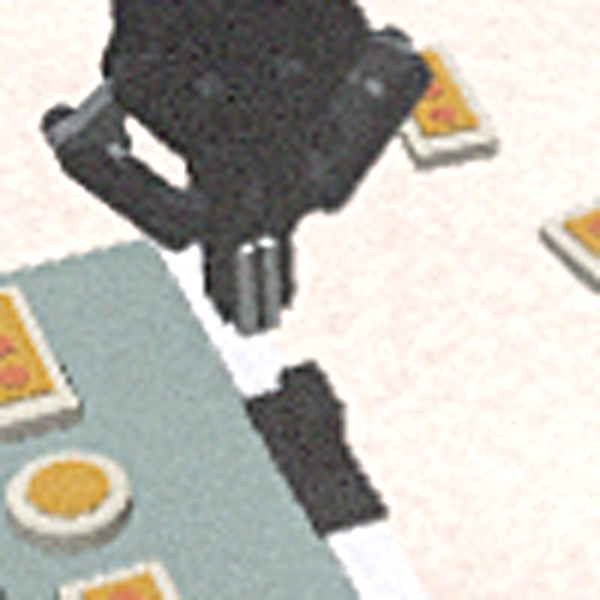

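```bash
python3 -m pendant '[[[0,0,0.15],0,1],[[0,0,0.15],0,1],[[0,0,0.05],0,1],[[0,0,0],0,1]]'
python3 -m pendant '[[[0,0,0.1],0,1],[[0,0,0],0,1]]'
python3 -m pendant '[[[0,0,0.1],0,1],[[0,0,0],0,1]]'
```

```text
clock: 10.28
tcp_pos: [0.576, -0.1057, 0.0308]
orientation: [-0.0, 0.783, 0.622, -0.0]
wrist_force: [0.2, 0.9, -0.1]
finger_gap: -0.0001
clock: 10.52
tcp_pos: [0.576, -0.1057, 0.0288]
orientation: [-0.0, 0.783, 0.622, -0.0]
wrist_force: [0.3, -0.0, 0.0]
finger_gap: 0.0
clock: 10.78
tcp_pos: [0.576, -0.1057, 0.0268]
orientation: [-0.0, 0.783, 0.622, -0.0]
wrist_force: [-0.7, 0.1, 0.0]
finger_gap: -0.0
```

```bash
python3 -m pendant '[[[0,0,0.1],0,1],[[0,0,0],0,1]]'
python3 -m pendant '[[[0,0,0.1],0,1],[[0,0,0],0,1]]'
python3 - <<'E'
from h import *
s,R=pose()
im=env.read_camera('scene');a=im['color'];print(proj(im,s['tcp_pos']))
cv2.imwrite('pics/z_f.png',np.clip(1.8*cv2.resize(a[150:250,190:290],None,fx=6,fy=6,interpolation=2),0,255).astype('uint8'))
E
```

```text
clock: 11.02
tcp_pos: [0.576, -0.1057, 0.0248]
orientation: [-0.0, 0.783, 0.622, -0.0]
wrist_force: [-0.1, -0.0, -1.2]
finger_gap: 0.0004
clock: 11.28
tcp_pos: [0.576, -0.1057, 0.0228]
orientation: [-0.0, 0.783, 0.622, -0.0]
wrist_force: [0.2, 0.0, 0.5]
finger_gap: -0.0001
[[231.68458743 219.00792449]]
```

View pics/z_f.png

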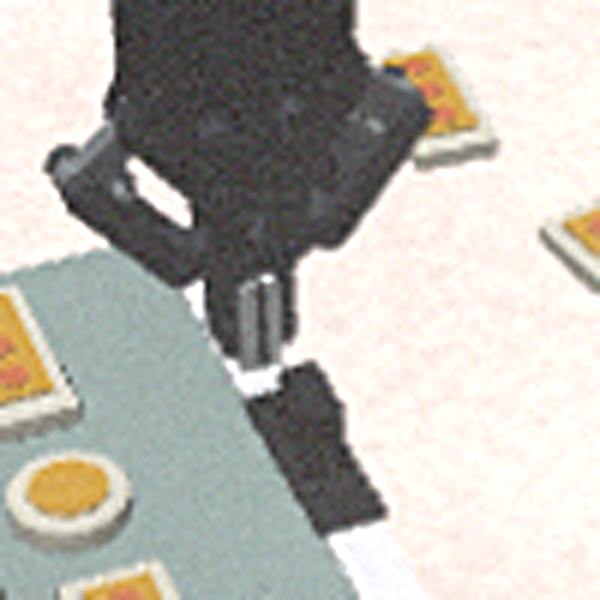

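```bash
python3 -m pendant '[[[0,0,0.1],0,1],[[0,0,0],0,1]]'
python3 -m pendant '[[[0,0,0.1],0,1],[[0,0,0],0,1]]'
python3 - <<'E'
from h import *
im=env.read_camera('scene')
for z in (.04,.045,.05): print(z,toR(atz(im,(233.6-.4,210.8-.4),z)))
E
```

```text
clock: 11.58
tcp_pos: [0.576, -0.1057, 0.0208]
orientation: [-0.0, 0.783, 0.622, -0.0]
wrist_force: [0.7, -0.2, -0.1]
finger_gap: -0.0
clock: 11.82
tcp_pos: [0.576, -0.1057, 0.0188]
orientation: [-0.0, 0.783, 0.622, -0.0]
wrist_force: [-0.7, -0.3, -0.1]
finger_gap: 0.0001
0.04 [-0.00526342 -0.05162237]
0.045 [-0.00333939 -0.04585021]
0.05 [-0.00141537 -0.04007805]
```

```bash
python3 -m pendant '[[[0,0,0.1],0,1],[[0,0,0],0,1]]'
python3 -m pendant '[[[0,0,0.1],0,1],[[0,0,0],0,1]]'
python3 - <<'E'
from h import *
s,R=pose()
im=env.read_camera('scene');a=im['color'];print(s['joint_pos'],s['wrist_force'])
cv2.imwrite('pics/z_g.png',np.clip(1.8*cv2.resize(a[160:240,200:280],None,fx=7,fy=7,interpolation=2),0,255).astype('uint8'))
E
```

```text
clock: 12.12
tcp_pos: [0.5764, -0.1058, 0.0178]
orientation: [0.0, 0.783, 0.622, 0.0]
wrist_force: [-1.6, 0.3, 6.4]
finger_gap: 0.0001
clock: 12.38
tcp_pos: [0.5764, -0.1059, 0.0177]
orientation: [0.001, 0.783, 0.622, 0.0]
wrist_force: [-7.2, 1.8, 17.0]
finger_gap: -0.0001
[-3.18373003e-01  4.51428564e-01 -2.27910029e-01  8.89545386e-01
 -2.86129828e-04  1.48034477e+00] [-7.24106585  1.81052882 16.97387334]
```

View pics/z_g.png

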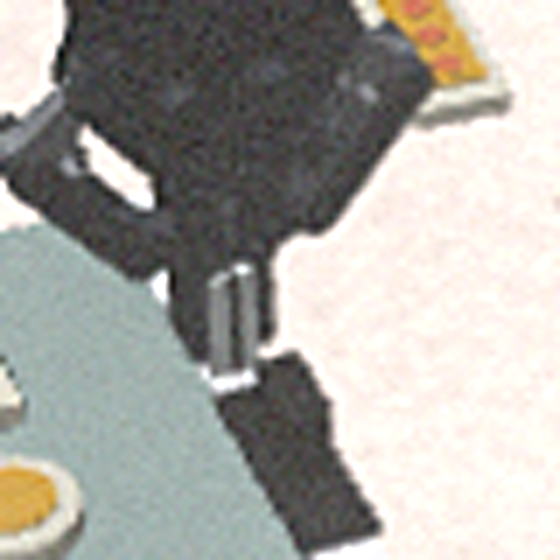

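```bash
python3 -m pendant '[[[0,0,-0.75],0,1],[[0.5,0,0],0,1],[[0.3,0,0],0,1],[[0.3,0,0],0,1],[[0.3,0,0],0,1],[[0.3,0,0],0,1],[[0.3,0,0],0,1],[[0.3,0,0],0,1],[[0.3,0,0],0,1]]'
python3 - <<'E'
from h import *
s,R=pose(); print(toR(s['tcp_pos']),s['tcp_pos'],s['wrist_force'])
im=env.read_camera('scene');a=im['color']
cv2.imwrite('pics/z_h.png',np.clip(1.8*cv2.resize(a[160:260,190:290],None,fx=6,fy=6,interpolation=2),0,255).astype('uint8'))
E
```

```text
clock: 13.55
tcp_pos: [0.5876, -0.0549, 0.0298]
orientation: [-0.0, 0.783, 0.622, -0.0]
wrist_force: [-1.2, -2.0, -2.2]
finger_gap: -0.0001
[0.00043792 0.00537368] [ 0.58764448 -0.05486542  0.029757  ] [-1.22497232 -1.98234886 -2.21802174]
```

View pics/z_h.png

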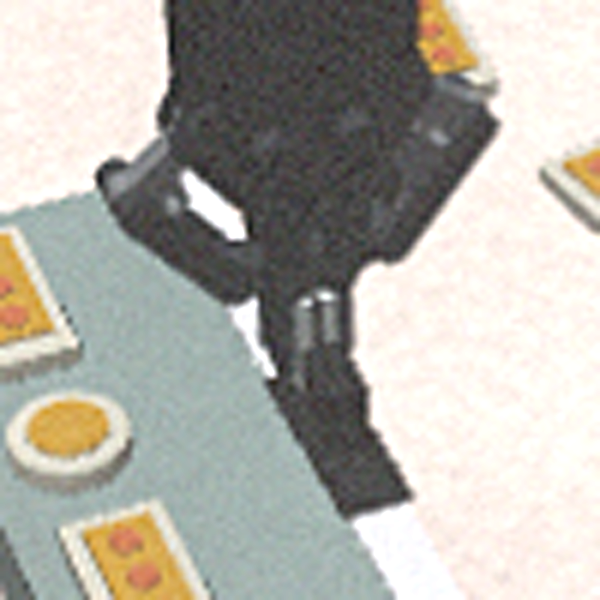

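```bash
python3 -m pendant '[[[0.3,0,0],0,1],[[0.3,0,0],0,1],[[0.3,0,0],0,1],[[0.3,0,0],0,1],[[0.3,0,0],0,1],[[0.3,0,0],0,1],[[0.3,0,0],0,1],[[0.2,0,0],0,1]]'
python3 -m pendant '[[[0.15,0,0],0,1],[[0.1,0,0],0,1]]'
python3 -m pendant '[[[0.1,0,0],0,1],[[0,0,0],0,1]]'
```

```text
clock: 14.6
tcp_pos: [0.5983, -0.0098, 0.03]
orientation: [-0.0, 0.783, 0.622, -0.0]
wrist_force: [-1.1, -2.6, -1.9]
finger_gap: 0.0002
clock: 14.85
tcp_pos: [0.5992, -0.006, 0.03]
orientation: [0.001, 0.783, 0.622, -0.001]
wrist_force: [-2.1, -7.4, -0.4]
finger_gap: -0.0001
clock: 15.1
tcp_pos: [0.5992, -0.006, 0.0301]
orientation: [0.001, 0.784, 0.621, -0.002]
wrist_force: [-3.8, -9.6, -0.8]
finger_gap: 0.0001
```

```bash
python3 -m pendant '[[[-0.5,0,0],0,1],[[0,0,-1],0,-1],[[0,0,-1],0,-1],[[0,0,-1],0,-1],[[0,0,-1],0,-1],[[0,0,-0.2],1,-1],[[0,0,0],0.6,-1]]'
python3 - <<'E'
from h import *
s,R=pose(); print(toR([.5992,-.006]),s['tcp_pos'],s['finger_gap'])
go([.619,.187],.11,67.4)
E
```

```text
clock: 15.98
tcp_pos: [0.599, -0.0129, 0.1154]
orientation: [0.001, 0.833, 0.554, 0.002]
wrist_force: [0.2, 0.2, -0.6]
finger_gap: 0.0853
[0.00061731 0.0555865 ] [ 0.59902347 -0.01288294  0.11541725] 0.08528514694539097
head 67.21652728409546 turn units -0.030578785984090473
now-axes units [ 9.6  -2.95  0.28]
final-axes units [ 9.61 -2.92  0.27]
```

```bash
python3 -m pendant '[[[1,-0.3,0],0,-1],[[1,-0.3,0],0,-1],[[1,-0.3,0],0,-1],[[1,-0.3,0],0,-1],[[1,-0.3,0],0,-1],[[1,-0.3,0],0,-1],[[1,-0.3,0],0,-1],[[1,-0.3,0],0,-1],[[1,-0.3,0],0,-1],[[0.6,-0.2,0],0,-1],[[0,0,0.5],0,-1],[[0,0,0.5],0,-1]]'
python3 - <<'E'
from h import *
s,R=pose(); print(s['tcp_pos']); go([.619,.187],.032,67.4)
im=snap('scene','s_i.png');a=im['color'];print(proj(im,s['tcp_pos']))
cv2.imwrite('pics/z_i.png',np.clip(1.6*cv2.resize(a[200:360,250:370],None,fx=4.5,fy=4.5,interpolation=2)[:600],0,255).astype('uint8'))
im=snap('top','t_i.png')
cv2.imwrite('pics/z_it.png',np.clip(1.6*cv2.resize(im['color'][100:230,130:370],None,fx=3.3,fy=3.3,interpolation=2),0,255).astype('uint8'))
E
```

```text
clock: 17.48
tcp_pos: [0.6178, 0.1859, 0.093]
orientation: [0.0, 0.832, 0.554, -0.0]
wrist_force: [0.3, 0.6, -0.2]
finger_gap: 0.0854
[0.61783354 0.18587732 0.0930022 ]
head 67.31371382171692 turn units -0.014381029713849358
now-axes units [0.08 0.03 3.05]
final-axes units [0.07 0.03 3.05]
[[308.622093   290.71311868]]
```

View pics/z_i.png

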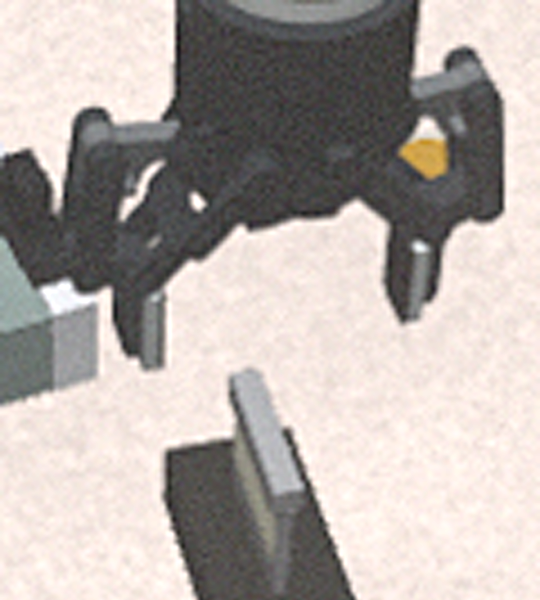

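View pics/z_it.png

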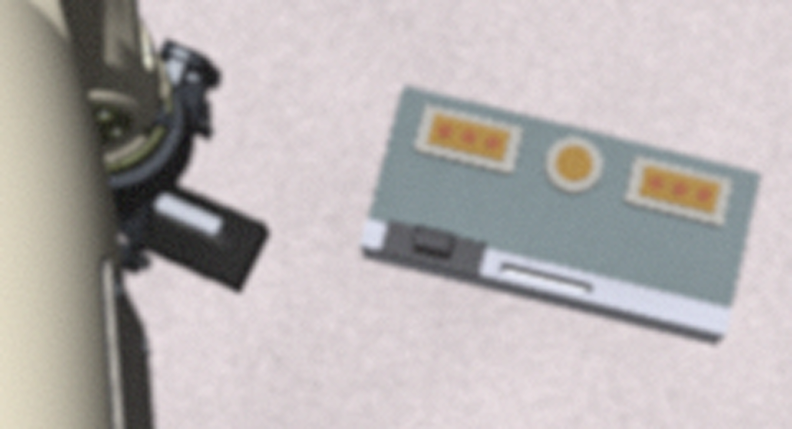

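View pics/s_i.png

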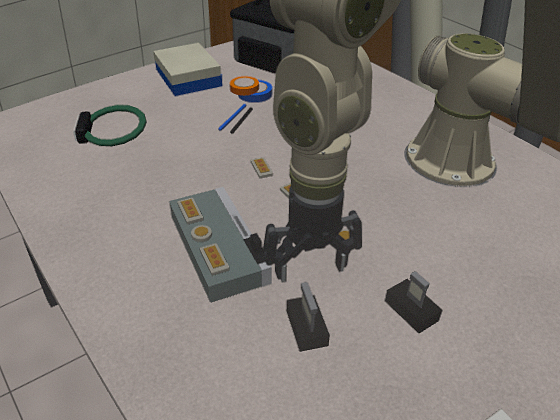

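```bash
python3 -m pendant '[[[0.07,0.03,0.8],0,-1],[[0,0,0.8],0,-1],[[0,0,0.8],0,-1],[[0,0,0.6],0,-1],[[0,0,0],0,-1]]'
python3 - <<'E'
from h import *
s,R=pose(); print(s['tcp_pos'],s['wrist_force'])
im=snap('scene','s_j.png');a=im['color']
cv2.imwrite('pics/z_j.png',np.clip(1.6*cv2.resize(a[210:360,250:370],None,fx=4.5,fy=4.5,interpolation=2)[:600],0,255).astype('uint8'))
E
```

```text
clock: 18.2
tcp_pos: [0.618, 0.1872, 0.0323]
orientation: [-0.001, 0.832, 0.554, -0.001]
wrist_force: [0.1, -0.4, 0.6]
finger_gap: 0.0853
[0.61803235 0.18720288 0.03234528] [ 0.12102133 -0.44561285  0.59108751]
```

View pics/z_j.png

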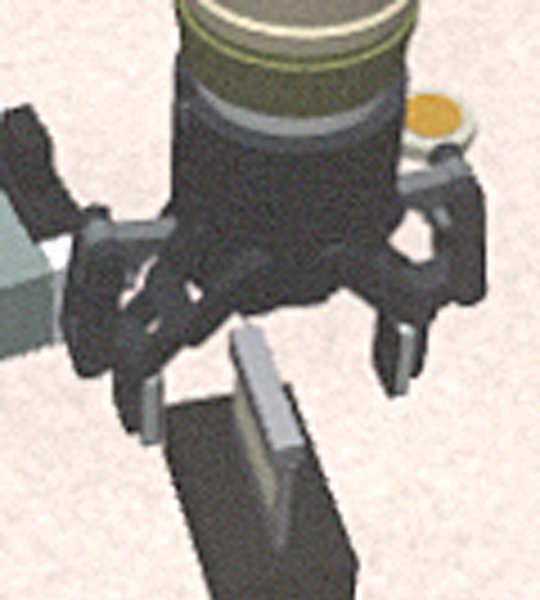

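```bash
python3 -m pendant '[[[0,0,0],0,1],[[0,0,0],0,1],[[0,0,0],0,1],[[0,0,0],0,1],[[0,0,0],0,1],[[0,0,0],0,1]]' 70
python3 - <<'E'
from h import *
s,R=pose(); print(s['tcp_pos'],s['wrist_force'],R.T@s['wrist_force'])
im=snap('scene','s_k.png');a=im['color']
cv2.imwrite('pics/z_k.png',np.clip(1.6*cv2.resize(a[210:360,250:370],None,fx=4.5,fy=4.5,interpolation=2)[:600],0,255).astype('uint8'))
E
```

```text
clock: 19.0
tcp_pos: [0.6196, 0.1875, 0.0344]
orientation: [0.0, 0.832, 0.554, 0.0]
wrist_force: [0.1, 0.7, 2.7]
finger_gap: 0.0106
[0.61955063 0.18745209 0.03440974] [0.05529269 0.67970133 2.65385248] [ 0.64965271 -0.20871471 -2.6537471 ]
```

View pics/z_k.png

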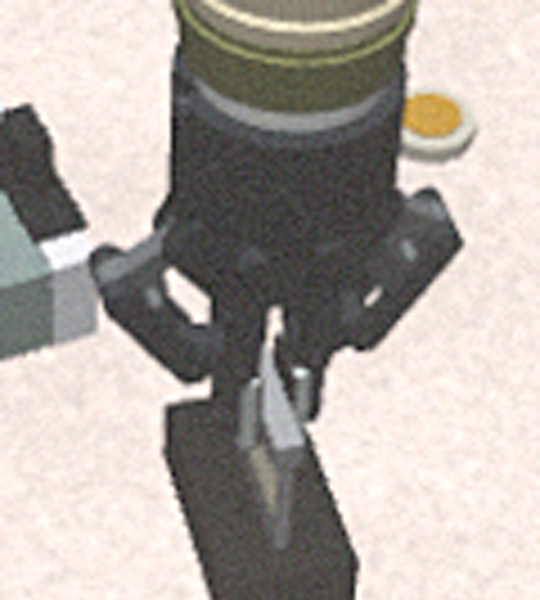

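```bash
python3 -m pendant '[[[0,0,-0.25],0,1],[[0,0,-0.25],0,1],[[0,0,-0.3],0,1],[[0,0,-0.5],0,1],[[0,0,-0.8],0,1],[[0,0,-0.8],0,1],[[0,0,-0.8],0,1],[[0,0,-0.8],0,1],[[0,0,0],-0.8,1],[[0,0,0],-0.8,1]]'
python3 - <<'E'
from h import *
s,R=pose(); print(s['tcp_pos'],s['wrist_force'],s['finger_gap'])
im=snap('scene','s_l.png');a=im['color'];T=snap('top','t_l.png')
cv2.imwrite('pics/z_l.png',np.clip(1.6*cv2.resize(a[170:320,250:370],None,fx=4.5,fy=4.5,interpolation=2)[:600],0,255).astype('uint8'))
go(RP,.124,76.9)
b=cv2.imread('pics/t_i.png')
cv2.imwrite('pics/z_lt.png',np.clip(1.6*cv2.resize(b[165:205,235:355],None,fx=6.6,fy=6.6,interpolation=2),0,255).astype('uint8'))
E
```

```text
clock: 20.3
tcp_pos: [0.6195, 0.1874, 0.1251]
orientation: [0.0, 0.782, 0.623, 0.0]
wrist_force: [0.5, -0.8, -0.6]
finger_gap: 0.0104
[0.61948365 0.18744055 0.12511216] [ 0.45476903 -0.78230468 -0.55466368] 0.010419552313856455
head 76.94591000427714 turn units 0.007651667379519722
now-axes units [-12.43   1.17   0.03]
final-axes units [-12.43   1.18   0.03]
```

View pics/z_l.png

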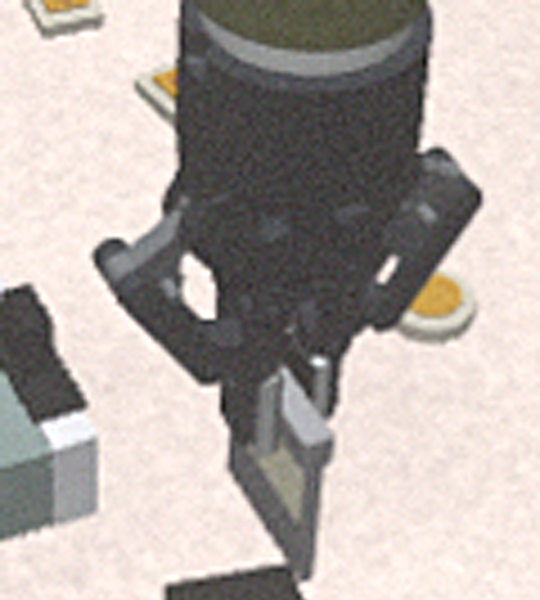

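View pics/z_lt.png

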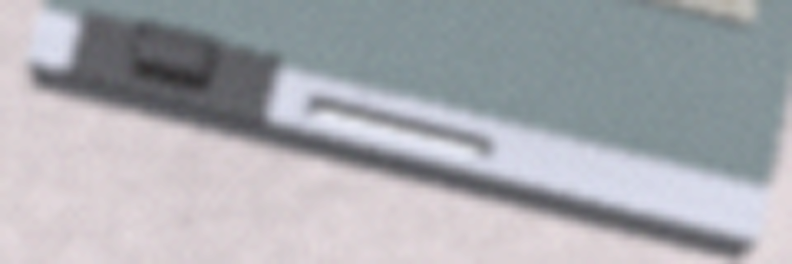

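Run:
```python
from h import *
T=env.read_camera('top');S=env.read_camera('scene')
for u in((305,104),(492,148),(398,126),(398,118)):
    p=(np.array(u)+.5)/6.6-.5+[235,165]; print(u,toR(atz(T,p,.045)))
for a in [(.11,-.13),(-.0095,.13),(.0095,.13),(.11,.13),(-.0095,-.13)]:
    print(a,[proj(I,[*fromR(*a),.045])[0].round(1).tolist() for I in(T,S)])
s,R=pose();p=s['tcp_pos']
for x in(-.03,.03):
  for z in(.1057,.1757):
    q=p+R[:,0]*x; q[2]=z; print(x,z,((proj(S,q)[0]-[250,170]+.5)*4.5-.5).round())
```

```text
(305, 104) [1.27560769e-05 3.23025914e-02]
(492, 148) [ 0.00070541 -0.03385413]
(398, 126) [ 0.00030878 -0.00060681]
(398, 118) [3.04181828e-03 4.66447664e-05]
(0.11, -0.13) [[360.0, 152.1], [167.8, 200.5]]
(-0.0095, 0.13) [[238.1, 174.1], [270.8, 266.8]]
(0.0095, 0.13) [[240.2, 166.2], [261.0, 269.8]]
(0.11, 0.13) [[251.1, 125.3], [207.5, 286.3]]
(-0.0095, -0.13) [[349.1, 201.4], [222.1, 186.6]]
-0.03 0.1057 [230. 469.]
-0.03 0.1757 [238. 326.]
0.03 0.1057 [306. 584.]
0.03 0.1757 [318. 441.]
```

```bash
python3 -m pendant '[[[-1,0.1,0],0,1],[[-1,0.1,0],0,1],[[-1,0.1,0],0,1],[[-1,0.1,0],0,1],[[-1,0.1,0],0,1],[[-1,0.1,0],0,1],[[-1,0.1,0],0,1],[[-1,0.1,0],0,1],[[-1,0.1,0],0,1],[[-1,0.1,0],0,1],[[-1,0.1,0],0,1],[[-1,0,0],0,1]]'
python3 -m pendant '[[[-0.4,0.05,0.6],0,1],[[0,0,0.6],0,1],[[0,0,0.5],0,1],[[0,0,0.4],0,1],[[0,0,0],0,1]]'
python3 - <<'E'
from h import *
s,R=pose(); print(s['tcp_pos'],s['wrist_force'],s['finger_gap']);go(RP,.075,76.9)
S=snap('scene','s_m.png');a=S['color']
cv2.imwrite('pics/z_m.png',np.clip(1.6*cv2.resize(a[150:280,180:300],None,fx=4.6,fy=4.6,interpolation=2)[:600],0,255).astype('uint8'))
p=s['tcp_pos']
f=lambda q:((proj(S,q)[0]-[180,150]+.5)*4.6-.5).round()
for x in(-.03,.03):
  for z in(.0557,.1257):
    q=p+R[:,0]*x; q[2]=z; print(x,z,f(q))
for y in(-.0325,.0325): print(f([*fromR(0,y),.045]))
E
```

```text
clock: 22.0
tcp_pos: [0.5862, -0.0527, 0.124]
orientation: [0.0, 0.783, 0.622, 0.0]
wrist_force: [-0.2, -0.6, -0.2]
finger_gap: 0.0108
clock: 22.62
tcp_pos: [0.5849, -0.0587, 0.081]
orientation: [-0.001, 0.783, 0.622, -0.001]
wrist_force: [0.2, -0.0, -0.0]
finger_gap: 0.0106
[ 0.58487075 -0.05870484  0.08096065] [ 0.1562936  -0.03263032 -0.03935052] 0.010625843270046492
head 76.98234072988355 turn units 0.013723454980588912
now-axes units [-0.05  0.07  0.3 ]
final-axes units [-0.05  0.07  0.3 ]
-0.03 0.0557 [255. 285.]
-0.03 0.1257 [248. 154.]
0.03 0.0557 [306. 369.]
0.03 0.1257 [301. 237.]
[250. 300.]
[305. 392.]
```

View pics/z_m.png

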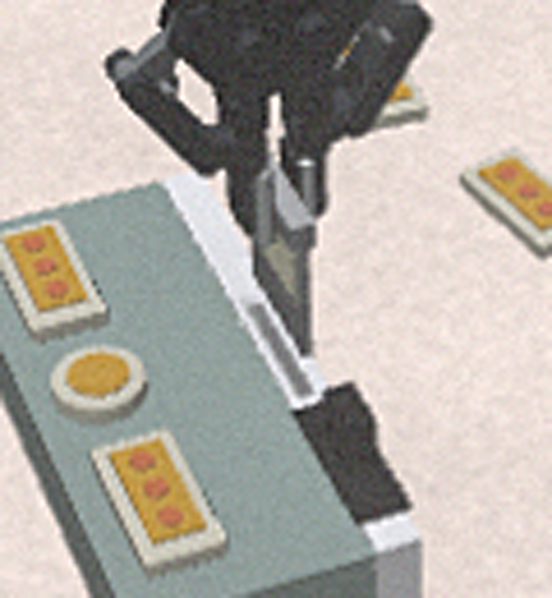

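```bash
python3 -m pendant '[[[-0.05,0.07,0],0,1],[[0,0,0.4],0,1],[[0,0,0.3],0,1],[[0,0,0],0,1]]'
python3 - <<'E'
from h import *
s,R=pose();go(RP,.075,76.9)
S=snap('scene','s_n.png');a=S['color']
cv2.imwrite('pics/z_n.png',np.clip(1.6*cv2.resize(a[170:270,200:280],None,fx=6,fy=6,interpolation=2),0,255).astype('uint8'))
T=snap('top','t_n.png')
E
```

```text
clock: 23.18
tcp_pos: [0.5859, -0.0605, 0.0671]
orientation: [-0.001, 0.783, 0.622, -0.001]
wrist_force: [-0.0, 0.4, -0.9]
finger_gap: 0.0108
head 76.93102286406103 turn units 0.00517047734350129
now-axes units [ 0.03 -0.   -0.39]
final-axes units [ 0.03 -0.   -0.39]
```

View pics/z_n.png

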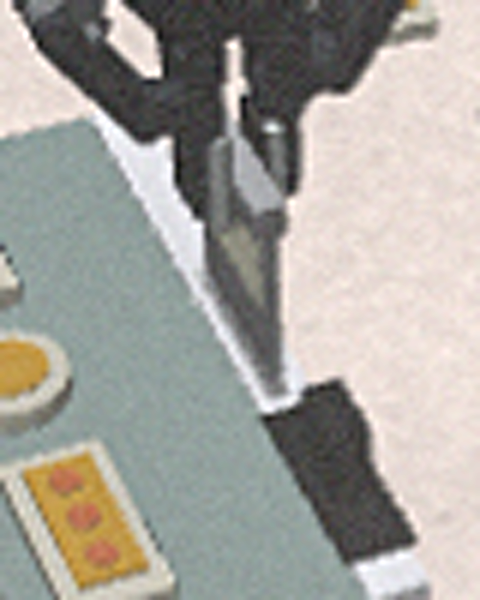

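```bash
python3 -m pendant '[[[0.02,0,0.15],0,1],[[0,0,0.1],0,1],[[0,0,0],0,1]]'
python3 -m pendant '[[[0,0,0.12],0,1],[[0,0,0.1],0,1],[[0,0,0],0,1]]'
python3 -m pendant '[[[0,0,0.12],0,1],[[0,0,0.1],0,1],[[0,0,0],0,1]]'
```

```text
clock: 23.65
tcp_pos: [0.5873, -0.0604, 0.0642]
orientation: [0.001, 0.783, 0.622, 0.0]
wrist_force: [-0.9, -0.2, 5.3]
finger_gap: 0.0103
clock: 24.02
tcp_pos: [0.5866, -0.0603, 0.0582]
orientation: [-0.0, 0.783, 0.622, -0.0]
wrist_force: [-0.1, 0.6, -0.4]
finger_gap: 0.0105
clock: 24.4
tcp_pos: [0.5866, -0.0603, 0.0538]
orientation: [-0.0, 0.783, 0.622, -0.0]
wrist_force: [-0.5, 0.4, -0.3]
finger_gap: 0.0107
```

```bash
python3 -m pendant '[[[0,0,0.12],0,1],[[0,0,0.12],0,1],[[0,0,0],0,1]]'
python3 -m pendant '[[[0,0,0.1],0,1],[[0,0,0.1],0,1],[[0,0,0],0,1]]'
python3 - <<'E'
from h import *
S=snap('scene','s_o.png');a=S['color']
cv2.imwrite('pics/z_o.png',np.clip(1.6*cv2.resize(a[170:270,200:280],None,fx=6,fy=6,interpolation=2),0,255).astype('uint8'))
E
```

```text
clock: 24.78
tcp_pos: [0.5866, -0.0603, 0.0491]
orientation: [-0.0, 0.783, 0.622, -0.0]
wrist_force: [-0.4, -0.3, -0.7]
finger_gap: 0.0106
clock: 25.15
tcp_pos: [0.5867, -0.0603, 0.0452]
orientation: [-0.0, 0.783, 0.622, -0.0]
wrist_force: [-0.8, 0.4, 0.3]
finger_gap: 0.0102
```

View pics/z_o.png

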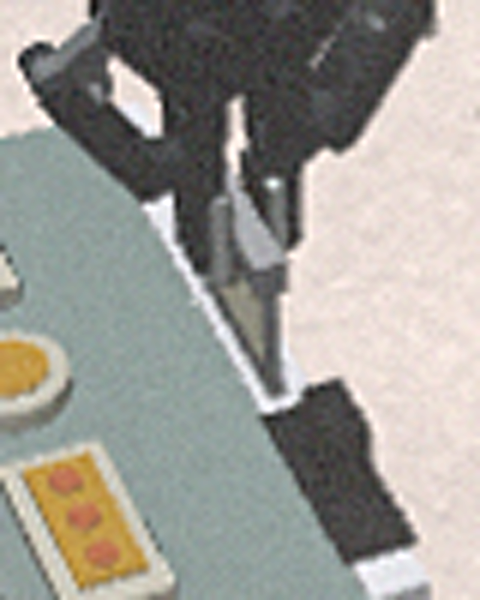

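Inserted into the slot (foot at about (275,395) in the crop, visibly swallowed). Continue down to the seat.

```bash
python3 -m pendant '[[[0,0,0.1],0,1],[[0,0,0],0,1]]'
python3 -m pendant '[[[0,0,0.1],0,1],[[0,0,0],0,1]]'
python3 -m pendant '[[[0,0,0.1],0,1],[[0,0,0],0,1]]'
python3 -m pendant '[[[0,0,0.1],0,1],[[0,0,0],0,1]]'
```

```text
clock: 25.45
tcp_pos: [0.5869, -0.0603, 0.0438]
orientation: [0.0, 0.783, 0.622, 0.0]
wrist_force: [-1.5, -0.2, 4.5]
finger_gap: 0.0109
clock: 25.7
tcp_pos: [0.5869, -0.0603, 0.042]
orientation: [0.0, 0.783, 0.622, 0.0]
wrist_force: [-2.7, -0.2, 4.6]
finger_gap: 0.0106
clock: 25.95
tcp_pos: [0.5869, -0.0603, 0.0402]
orientation: [0.0, 0.783, 0.622, 0.0]
wrist_force: [-1.5, -0.3, 5.9]
finger_gap: 0.0106
clock: 26.2
tcp_pos: [0.5869, -0.0604, 0.0384]
orientation: [0.0, 0.783, 0.622, 0.0]
wrist_force: [-2.8, -0.3, 7.2]
finger_gap: 0.0108
```

```bash
python3 -m pendant '[[[0,0,0.1],0,1],[[0,0,0],0,1]]'
python3 -m pendant '[[[0,0,0.1],0,1],[[0,0,0],0,1]]'
python3 - <<'E'
from h import *
S=snap('scene','s_p.png');a=S['color']
cv2.imwrite('pics/z_p.png',np.clip(1.6*cv2.resize(a[170:270,200:280],None,fx=6,fy=6,interpolation=2),0,255).astype('uint8'))
E
```

```text
clock: 26.45
tcp_pos: [0.5871, -0.0604, 0.0383]
orientation: [0.001, 0.783, 0.622, 0.001]
wrist_force: [-7.2, 1.2, 19.3]
finger_gap: 0.0105
clock: 26.7
tcp_pos: [0.5872, -0.0604, 0.0382]
orientation: [0.001, 0.783, 0.622, 0.001]
wrist_force: [-10.0, 1.6, 30.3]
finger_gap: 0.0107
```

View pics/z_p.png

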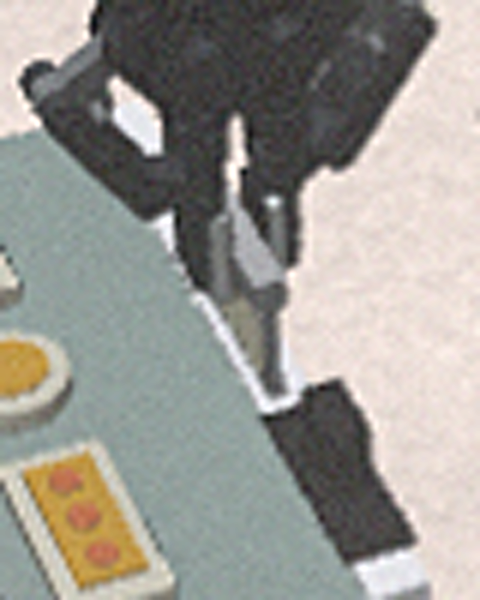

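View pics/s_p.png

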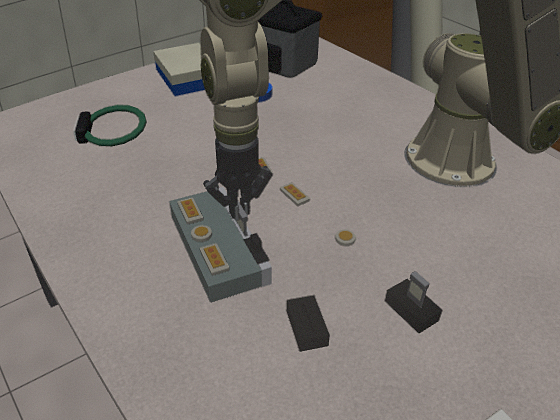

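```bash
python3 -m pendant '[[[0,0,-0.07],0,1],[[0,0,0],0,1],[[0,0,0],0,1],[[0,0,0],0,1]]'
python3 - <<'E'
from h import *
s=env.get_state();print(s['tcp_pos'],s['wrist_force'],s['finger_gap'])
S=snap('scene','s_q.png')
for t in('plaque','roundel','narrow_holder_mid'):print(t,[(d['location'],round(d['p'],2)) for d in env.boxes_of('scene',t)])
T=snap('top','t_q.png')
E
```

```text
clock: 27.25
tcp_pos: [0.5871, -0.0604, 0.0382]
orientation: [0.001, 0.783, 0.622, 0.001]
wrist_force: [-7.9, 0.8, 22.4]
finger_gap: 0.0105
[ 0.58714266 -0.06039839  0.03821175] [-7.92721155  0.84818365 22.37165177] 0.01052396945837038
plaque [([291.9, 195.3], 0.68), ([262.9, 163.6], 0.65), ([217.7, 245.6], 0.53)]
roundel [([342.5, 234.5], 0.62)]
narrow_holder_mid [([415.2, 289.8], 0.61)]
```

View pics/t_q.png

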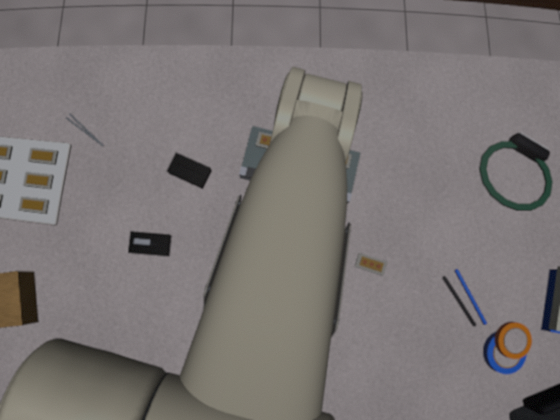

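Held steady at about 22 N against the hard stop. The other items sit where they were (plaque at (371,263), narrow holder at (144,242)). Handing in.

```bash
python3 -c "
from workcell import env
print(env.hand_in()); s=env.get_state(); print(s['clock'],s['tcp_pos'],s['wrist_force'],s['finger_gap'])"
```

```text
the job is handed in; nothing more can be done
None
the job is handed in; nothing more can be done
```

The job is handed in at about 27 s of the 54 s allowed. No verdict is reported, so these are my own checks.

**What I did:**
- **Dust cover:** I pushed it by its fin to the +y end stop. The force rose to about 10 N with no further motion, and the top picture shows the pocket slot open.
- **Wide label holder:** I gripped it by its bar at 70 N, lifted it out of its block and lowered it upright into the pocket. It touched the pocket edge briefly at about 5 N, then slid in.
- **Pressing home:** The seat yielded at about 4.5 N. About 6 mm further down the force jumped to about 30 N with no motion, so it was on the stop. I eased off to about 22 N and handed in with the fingers still holding it down.

**What disagreed:**
- **Fingertip height:** The shut fingertips are really about 27 mm higher than the reported TCP. My first push therefore passed over the fin without touching it. I found the true height by touching down on the rail at up to 17 N, and allowed for it from then on.
- **Finger opening:** It read 10.5 mm on the bar, which should be 12 mm thick.

**Last checks:** The scene camera still finds the roundel, both loose plaques and the narrow holder within about 5 pixels of where they started. The arm hides one plaque and the roundel from the top camera at the end.

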